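# Hook out the filter tray of the desktop air cleaner

## Task

Take the orange-handled hook from its black rest, drop its tip into the finger hole of the air cleaner's blue filter tray and gently draw the tray out until you feel it bear firmly against its rubber stop. Never touch the tray with the gripper, only with the hook, and leave the mug, tape roll and staple box alone. Leave the tray out and lay the hook back in its rest as you found it.

Things in the scene. Friction and masses are not known exactly. Their poses are not given: they have to be found in the camera images.
- hook: loose hook, 0.12 kg. Orange handle 80x16x28 mm (x, y, z), origin at the centre of its underside, z up, x from handle to tip. A 7 mm steel rod leaves the handle's front 9 mm above its underside, runs to x = 86 mm and bends down to the tip. Grasp the handle from above across its 16 mm, near the middle, by its upper 20 mm, firmly (40 N or more)
- hook_tip (a point): lowest point of the hook's rounded 7 mm tip, at (83, 0, -17.5) mm in the hook's frame; the level part of the rod (its underside) is 23 mm higher, so the tip can drop 23 mm through a hole
- hook_rest: black rest for the hook, fixed, foot 100x70 mm; origin at the centre of its underside, z up. The handle lies along x on its top, 35 mm up, tip towards +x hanging free beyond the end; two grey ridges 24 mm apart, 7 mm higher than that top, guide it sideways. Hook in place: its origin at (0, 0, 35) mm in this frame, axes parallel
- air_cleaner: white desktop air cleaner, fixed, 140x130x86 mm (x, y, z), origin at the centre of its underside; its front with the tray faces its own -x. A rubber buffer hidden inside ends the tray's travel somewhere 30 to 66 mm out, different each time: only the rise in pull tells. It gives about 5 N per mm
- tray: blue filter tray; its origin is the air cleaner's origin when shut and moves along the air cleaner's -x as it comes out, axes parallel. Starts 0 to 8 mm out, slides with about 2 N of drag, stays where it is left. At the stop a steady pull of 9 to 14 N in all is right, held for a moment; over 18 N between hook and tray damages it
- tray_hole (a point): centre of the finger hole, at the top face of the tray's level tab, 45 mm above the desk. Hole upright, 20 mm across, right through the 6 mm tab; free below. The tab (40x46 mm) stands out to the air cleaner's -x; the tray's front panel begins 19 mm from the hole's centre towards +x and rises to 64 mm above the desk. Moves with the tray
- mug: loose small white mug, 62 x 89 x 52 mm, origin under its centre, to be left alone
- tape_roll: loose roll of brown packing tape, 96 x 94 x 48 mm, origin under its centre, to be left alone
- staple_box: loose grey box of staples, 38 x 60 x 22 mm, origin under its centre, to be left alone
Mind the look-alikes: they are no part of the job. Of the things that look like the air_cleaner, the larger one is meant.

How it is judged:
On the way, in this order (a step that is already met when the one before it is completed fails the run):
1. the hook is lifted clear of its rest (25 mm or more) (z of hook in the frame of hook_rest above 0.06 m), for 0.2 s.
2. the hook pulls the tray against its rubber stop with at least 5 N on the stop (contact force between tray and air_cleaner above 5 N and contact force between hook and tray above 5 N), for 0.2 s.
At the end, for the whole second after the job is handed in: The tray, having been pulled against its stop, is still at least 25 mm out and at rest; the hook lies at rest in its rest between the ridges, tip towards the rest's +x, within 15 mm lengthways and 7 mm sideways, upright within 0.08 rad and flat on the rest (within 3 mm) (x of tray_hole in the frame of air_cleaner below -0.119 m and linear speed of each of tray, hook below 0.01 m/s and x of hook in the frame of hook_rest between -0.015 and 0.015 m and y of hook in the frame of hook_rest between -0.007 and 0.007 m and z of hook in the frame of hook_rest between 0.032 and 0.038 m and x of hook_tip in the frame of hook_rest above 0.05 m and angle between the x axis of hook and the x axis of hook_rest, either way round below 0.15 rad and angle between hook's own z axis and vertical below 0.08 rad); the robot touches nothing.
It fails at once if the gripper or arm touches the tray (contact force between any of the fingers, the arm and tray above 0.5 N).
It fails at once if the hook bears on the tray with more than 18 N (contact force between hook and tray above 18 N).
It fails at once if a bystander is displaced by more than 15 mm (distance of any of mug, tape_roll, staple_box from where it was at the start of the episode above 0.015 m).
It also fails if it takes over 70 s, if anything falls off the work surface, if the arm or the gripper's body presses on something with over 40 N, if the wrist force passes 120 N, or if a joint passes its speed limit or range.

## Robot

A 6-joint arm with a two-finger parallel gripper is mounted at the origin on the work surface; the furniture and walls round the work are solid. World frame = base frame: x ahead of the robot, y to its left, z up, the work surface at z = 0. Lengths are in m, angles in rad, forces in N, time in s.
With the tool pointing down it reaches from about 0.3 to 0.85 m from the base axis. Payload 4.2 kg.
Tool frame: the origin (TCP) lies at the very end of the fingers, on their centre line; the grasp point (between the pads) lies 19 mm behind it (pinch_z is the z of the grasp point in the tool frame, in m); z points along the fingers, y is the line along which they close (so a half turn about z gives the same grasp; the last joint's range is limited). The gripper opens to 91 mm and grips with 3 to 60 N. Pads are 32 mm wide; open, the fingers measure 118 mm over their backs; the gripper's body (76 mm by 178 mm) begins 60 mm behind the grasp point.
Start: joints at [-1.125, 0.32, 1.565, -0, 1.257, -0.02], TCP at [0.258, -0.514, 0.214] pointing down, gripper open.
Joint ranges: [-3.11, 3.11], [-0.84, 2.01], [0.21, 2.61], [-1.34, 4.49], [0.05, 2.63], [-2.56, 2.56]. Speed limits (rad/s): [2.57, 2.57, 3.14, 3.14, 3.14, 3.14].

## Interface

Orientations are given as a unit quaternion [w, x, y, z].
In Python, from bench import observe, snapshot, close_job, recognise, cut_out, pinch_z gives the robot as it stands.
- The arm moves only by the tool step_arm, never from a script. Its argument "steps" is a list of rows, each an object with "hand": the opening in per cent of the stroke, from 0 (shut) to 100 (fully open); "delta_pos": the shift along the tool's x, y, z in mm, a list of three; "turn": the turn, a rotation vector about the tool's x, y, z in degrees, a list of three. A call has 1 to 12 rows; each row shifts and turns the commanded pose from where the row before left it, along the tool's axes as they then stand; what a row does not reach is not made up. A row lasts 1/8 s, in which the tool goes at most 62.5 mm and 10.7 degrees, less where a joint would pass 70% of its speed; a pose out of reach is approached as far as the arm can. A call with a gripper value outside its range is refused whole. The fingers move at their own pace and stop on an object; the grip force is fixed at half the most. Time passes only in rows, so rows that do not move let the fingers close. It gives the time, the measured TCP pose, the force, the opening and the grip force at its end, in the units of the state.
- observe(): the state, without advancing time (a new reading comes with each control period).
- snapshot(name): name is "scene" or "side" or "wrist"; returns a dict with "pixels" (384x512x3 uint8, blue, green, red), "depth" (384x512 float32, m along the optical axis (not along the pixel's ray), 0 where there is no reading), "fx", "fy", "cx", "cy" (pixels), "k1" (the pictures are not rectified: a ray, as slopes to the right and down, at radius r is drawn at 1 + k1 r^2 times it, then the intrinsics apply), "rvec" (rotation vector, rad) and "tvec" (3), from world to camera coordinates, as OpenCV has them. Camera axes: x right, y down, z forward; pixel columns grow to the right and rows downward; lengths in m; the calibration is good to about 2 mm. A picture is of the moment at which its call begins.
- close_job(): hands the job in; it is judged then, once.
Trained networks look in the newest picture that a camera, given by its name, has taken for a name from the list of things; names that differ only in an ending like _2 or _b are one class to them, and where a whole thing is asked for, a point or a joint stands for the part that bears it (a point fixed in the world has none). Each returns a list of dicts, best first, with "confidence" (0 to 1); they miss things now and then, are a little off and sometimes report something else, mostly with a low value. They report only what shows in the picture. A call takes as long as a camera call. They do not tell look-alikes from the thing itself.
- recognise(camera, label): "at" ([x, y, z] in m, in world coordinates, good to about 4 mm: the middle of the surface that is visible of it).
- cut_out(camera, label): "pixels" (384x512 bool, what is visible of it).
The state is a dict: "time": time; "joint_pos": joint angles; "qvel": joint speeds; "tau": joint torques, N m; "position": TCP position; "tcp_rot": TCP orientation; "force": force on the tool from outside, world axes, zero at the start; "torque": the same for the moment, N m; "gripper_width": opening from 0.0 (shut) to 1.0 (fully open); "finger_force": force on a finger pad.
Only numpy, scipy, OpenCV 4.12 (cv2) and the standard library are available. Lean on these libraries where they do the work, as an engineer would, in place of code of your own. Each camera call takes 0.05 s, during which the arm holds its last target. There are 200 camera calls.

## Working session

There is one attempt and no reset: what is moved stays moved. The work goes in short steps, Python scripts to look and compute and a tool call to move; the robot and the scene stay as the last step left them, time stands still between calls to the robot, and variables do not carry over. Pictures are saved under pics/ and viewed, at most 11 in all, crops included, and the job is handed in when it is done.

Besides the shell and the picture viewer there is one more tool, called after "Call:" as name(argument=value, ...) on one line, values as JSON. step_arm: Moves the arm, as the interface text tells. Its arguments: {"type":"object","properties":{"steps":{"type":"array"}},"required":["steps"]}

```bash
mkdir -p pics
cat > h.py <<'E'
import numpy as np, cv2
from bench import *
def world(s,mask=None):
    d=s["depth"]; v,u=np.nonzero((d>0) if mask is None else (mask&(d>0)))
    K=np.array([[s["fx"],0,s["cx"]],[0,s["fy"],s["cy"]],[0,0,1.]])
    p=cv2.undistortPoints(np.stack([u,v],1).astype(float)[:,None],K,np.array([s["k1"],0,0,0.]))[:,0]
    z=d[v,u]; P=np.c_[p*z[:,None],z]
    R=cv2.Rodrigues(np.array(s["rvec"],float))[0]
    return (P-np.array(s["tvec"]).ravel())@R, np.c_[u,v]
E
python3 - <<'E'
from h import *
o=observe(); print(o); print(pinch_z)
ims=[]
for c in ["scene","side"]:
    s=snapshot(c); ims.append(s["pixels"])
    for l in ["hook","hook_tip","hook_rest","air_cleaner","tray","tray_hole","mug","tape_roll","staple_box"]:
        print(c,l,[(np.round(r["at"],3).tolist(),round(r["confidence"],2)) for r in recognise(c,l)[:3]])
    cv2.imwrite(f"pics/{c}1.png",s["pixels"])
E
```

```text
{'time': 0.0, 'joint_pos': array([-1.12501026e+00,  3.20278034e-01,  1.56567849e+00, -3.91862680e-05,
        1.25739768e+00, -1.99758564e-02]), 'qvel': array([-0.0005744 , -0.00186941,  0.00065944,  0.00150322, -0.00091802,
       -0.00022939]), 'tau': array([-2.39941408e-03, -4.12472534e+01, -2.31977105e+01,  7.23876245e-02,
        4.56385652e-02, -1.32875443e-04]), 'position': array([ 0.25801678, -0.51328997,  0.21312846]), 'tcp_rot': array([-8.56948371e-04,  9.73003785e-01,  2.30787475e-01, -2.04320206e-04]), 'force': array([-0.28995542, -0.17543037, -0.60430872]), 'torque': array([ 0.02084755,  0.021403  , -0.02316906]), 'finger_force': 0.0, 'gripper_width': 1.000462720624561}
-0.0188
scene hook [([0.467, -0.236, 0.055], 0.78)]
scene hook_tip [([0.47, -0.235, 0.06], 0.76)]
scene hook_rest [([0.469, -0.216, 0.008], 0.78)]
scene air_cleaner [([0.674, 0.104, 0.087], 0.97), ([0.504, -0.051, 0.061], 0.75), ([0.594, 0.069, 0.047], 0.71)]
scene tray [([0.594, 0.072, 0.048], 0.76), ([0.433, -0.078, 0.034], 0.42)]
scene tray_hole [([0.592, 0.066, 0.047], 0.45), ([0.434, -0.074, 0.034], 0.38)]
scene mug [([0.526, -0.409, 0.035], 0.48)]
scene tape_roll [([0.391, 0.358, 0.037], 0.96)]
scene staple_box [([0.398, 0.283, 0.021], 0.55)]
side hook [([0.481, -0.24, 0.059], 0.73), ([0.705, 0.068, 0.084], 0.21)]
side hook_tip [([0.482, -0.236, 0.059], 0.66)]
side hook_rest [([0.486, -0.226, 0.01], 0.77)]
side air_cleaner [([0.519, -0.079, 0.061], 0.84), ([0.709, 0.067, 0.085], 0.57)]
side tray [([0.568, 0.057, 0.046], 0.63)]
side tray_hole [([0.478, -0.237, 0.06], 0.42)]
side mug [([0.52, -0.421, 0.033], 0.71)]
side tape_roll [([0.414, 0.336, 0.032], 0.66)]
side staple_box [([0.412, 0.269, 0.022], 0.76)]
```

View pics/scene1.png

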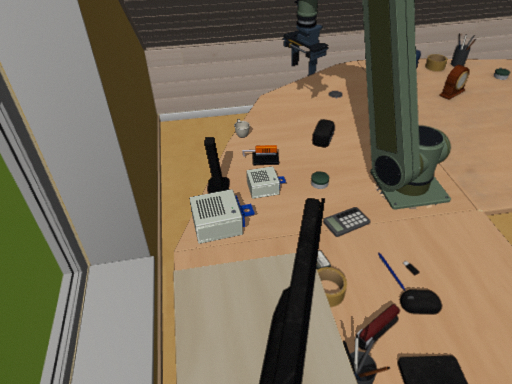

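View pics/side1.png

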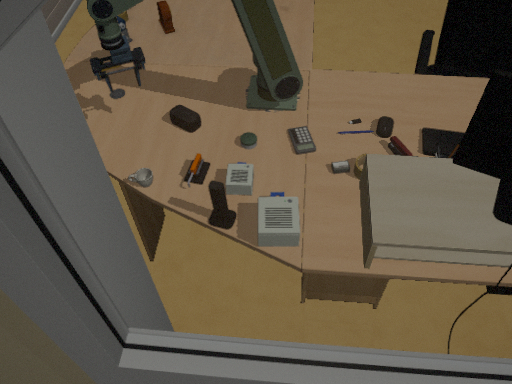

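```bash
cat > m.py <<'E'
from h import *
def rect(P,n):
    r=cv2.minAreaRect((P[:,:2]*1000).astype(np.float32)); print(n,len(P),"c",np.round(r[0],1),"size",np.round(r[1],1),"ang",round(r[2],1),"z",np.round(np.percentile(P[:,2],[5,50,95])*1000,1))
for c in ["scene","side"]:
    s=snapshot(c); W,uv=world(s); hsv=cv2.cvtColor(s["pixels"],cv2.COLOR_BGR2HSV)[uv[:,1],uv[:,0]]
    def box(x0,x1,y0,y1,z0,z1): return (W[:,0]>x0)&(W[:,0]<x1)&(W[:,1]>y0)&(W[:,1]<y1)&(W[:,2]>z0)&(W[:,2]<z1)
    org=(hsv[:,0]>4)&(hsv[:,0]<20)&(hsv[:,1]>150)
    rect(W[org&box(.4,.58,-.33,-.15,.055,.07)],c+" handle top")
    blue=(hsv[:,0]>95)&(hsv[:,0]<130)&(hsv[:,1]>100)
    b=box(.5,.72,-.05,.2,.04,.05); rect(W[b&blue],c+" tab")
    rect(W[box(.5,.85,-.05,.25,.08,.092)],c+" cleaner top")
    rect(W[box(.4,.58,-.33,-.12,.003,.03)],c+" rest foot")
    rect(W[box(.4,.58,-.33,-.12,.028,.045)&~org],c+" rest top/ridges")
E
python3 m.py
```

```text
scene handle top 90 c [ 461.4 -239.6] size [22.9 78.5] ang 82.4 z [55.8 62.6 66.9]
scene tab 106 c [580.   75.9] size [82.7 40.1] ang 88.5 z [41.9 45.4 48.1]
scene cleaner top 1389 c [680.3  67.7] size [139.6 134.1] ang 5.3 z [82.9 86.4 89.3]
scene rest foot 356 c [ 490.2 -225.4] size [209.5 177.8] ang 89.9 z [ 3.3 10.9 26.8]
scene rest top/ridges 85 c [ 489.4 -233.2] size [ 19.8 123.4] ang 75.2 z [29.5 37.2 43.6]
side handle top 84 c [ 464.2 -239. ] size [17.4 84.9] ang 80.0 z [56.9 61.9 65.9]
side tab 34 c [571.7  57.6] size [15.3 40.8] ang 6.7 z [40.4 44.2 48. ]
side cleaner top 1503 c [683.8  66.2] size [142.3 129.5] ang 5.3 z [81.4 85.4 89.4]
side rest foot 442 c [ 490.9 -223.6] size [208.9 177.5] ang 88.9 z [ 3.3  8.  22.4]
side rest top/ridges 78 c [ 493.7 -190.5] size [143.3 121.1] ang 88.2 z [29.2 38.  44.3]
```

The scene picture shows the hook, orange handle at (265,150) with its rod to the left (+x), and the larger cleaner at (217,215) with its blue tab at (248,210). The small look-alike is at (265,182). A black phone stands at (215,165). In the side picture these are at (197,162), (278,220), (240,178) and (220,205).

Call:
step_arm(steps=[{"hand":100,"delta_pos":[38,-19,0],"turn":[0,0,0]},{"hand":100,"delta_pos":[38,-19,0],"turn":[0,0,0]},{"hand":100,"delta_pos":[38,-19,0],"turn":[0,0,0]},{"hand":100,"delta_pos":[38,-19,0],"turn":[0,0,0]},{"hand":100,"delta_pos":[38,-19,0],"turn":[0,0,0]},{"hand":100,"delta_pos":[38,-19,0],"turn":[0,0,0]},{"hand":100,"delta_pos":[38,-19,0],"turn":[0,0,0]},{"hand":100,"delta_pos":[38,-19,0],"turn":[0,0,0]},{"hand":100,"delta_pos":[0,0,0],"turn":[0,0,9]},{"hand":100,"delta_pos":[0,0,0],"turn":[0,0,9]},{"hand":100,"delta_pos":[0,0,0],"turn":[0,0,9]},{"hand":100,"delta_pos":[0,0,0],"turn":[0,0,9]}])

```text
time: 2.6
position: [0.4616, -0.2413, 0.214]
tcp_rot: [0.0, 0.996, -0.084, 0.0]
force: [-0.4, -0.1, 0.3]
gripper_width: 1.003
finger_force: 0.0
```

```bash
cat >> h.py <<'E'
from scipy.spatial.transform import Rotation as Rn
def tool():
    o=observe(); q=o["tcp_rot"]; R=Rn.from_quat([q[1],q[2],q[3],q[0]]).as_matrix(); return o,np.array(o["position"]),R
def go(x,y,z,yaw):
    o,p,R=tool(); c=np.radians(yaw)
    T=np.array([[np.cos(c),np.sin(c),0],[np.sin(c),-np.cos(c),0],[0,0,-1.]])
    print("delta mm",np.round(R.T@(np.array([x,y,z])-p)*1000,1),"turn",np.round(np.degrees(Rn.from_matrix(R.T@T).as_rotvec()),1),"yaw",round(np.degrees(np.arctan2(R[1,0],R[0,0])),1))
def axis(P,n):
    m=np.median(P,0); c=P.mean(0); w,V=np.linalg.eigh(np.cov((P-c)[:,:2].T)); v=V[:,1]*np.sign(V[0,1]); q=(P-c)[:,:2]@v; l=(P-c)[:,:2]@np.array([-v[1],v[0]])
    a,b=np.percentile(q,[1,99]);e,f=np.percentile(l,[2,98]); mid=c[:2]+v*(a+b)/2+np.array([-v[1],v[0]])*(e+f)/2
    print(n,len(P),"mid",np.round(mid*1000,1),"len",np.round((b-a)*1000,1),"wid",np.round((f-e)*1000,1),"yaw",round(np.degrees(np.arctan2(v[1],v[0])),1),"z",np.round(np.percentile(P[:,2],[5,50,95])*1000,1))
E
python3 - <<'E'
from h import *
o,p,R=tool(); print(p,o["force"]); go(p[0],p[1],p[2],-9)
s=snapshot("wrist"); cv2.imwrite("pics/w1.png",s["pixels"])
W,uv=world(s); hsv=cv2.cvtColor(s["pixels"],cv2.COLOR_BGR2HSV)[uv[:,1],uv[:,0]]
org=(hsv[:,0]>4)&(hsv[:,0]<20)&(hsv[:,1]>150)&(W[:,2]>.057)&(W[:,2]<.075); axis(W[org],"handle")
for l in ["hook_rest","hook_tip"]:print(l,[(np.round(r["at"],3).tolist(),round(r["confidence"],2)) for r in recognise("wrist",l)[:3]])
E
```

```text
[ 0.46164168 -0.24134224  0.21400344] [-0.38283923 -0.05127558  0.29592294]
delta mm [0. 0. 0.] turn [ 0.  -0.  -0.6] yaw -9.6
handle 947 mid [ 463.3 -238.4] len 76.7 wid 16.4 yaw -5.7 z [60.5 62.5 63.8]
hook_rest [([0.469, -0.251, 0.014], 0.57)]
hook_tip [([0.472, -0.243, 0.065], 0.66)]
```

View pics/w1.png

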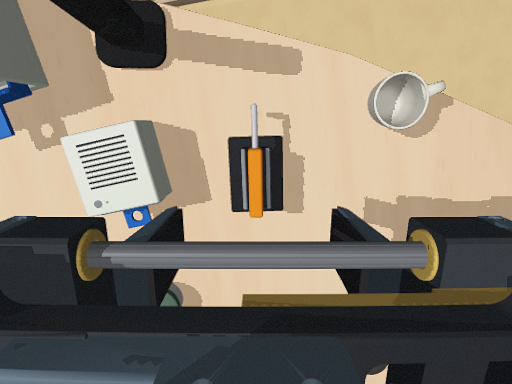

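The wrist picture shows the hook in its rest: handle from (257,215) to (249,148), tip up at (254,105), between the two ridges. The mug is at (400,100) and the small look-alike at (115,168), both clear of the fingers.

Call:
step_arm(steps=[{"hand":60,"delta_pos":[0,0,0],"turn":[0,0,-4]},{"hand":60,"delta_pos":[1.5,-3,40],"turn":[0,0,0]},{"hand":60,"delta_pos":[0,0,40],"turn":[0,0,0]},{"hand":60,"delta_pos":[0,0,40],"turn":[0,0,0]},{"hand":60,"delta_pos":[0,0,30],"turn":[0,0,0]},{"hand":60,"delta_pos":[0,0,10],"turn":[0,0,0]},{"hand":60,"delta_pos":[0,0,8],"turn":[0,0,0]},{"hand":60,"delta_pos":[0,0,0],"turn":[0,0,0]}])

```text
time: 3.75
position: [0.4638, -0.2388, 0.0464]
tcp_rot: [0.0, 0.999, -0.046, 0.0]
force: [-0.8, 0.3, 0.7]
gripper_width: 0.602
finger_force: 0.0
```

Call:
step_arm(steps=[{"hand":0,"delta_pos":[0,0,0],"turn":[0,0,0]},{"hand":0,"delta_pos":[0,0,0],"turn":[0,0,0]},{"hand":0,"delta_pos":[0,0,0],"turn":[0,0,0]},{"hand":0,"delta_pos":[0,0,0],"turn":[0,0,0]},{"hand":0,"delta_pos":[0,0,0],"turn":[0,0,0]},{"hand":0,"delta_pos":[0,0,0],"turn":[0,0,0]},{"hand":0,"delta_pos":[0,0,0],"turn":[0,0,0]},{"hand":0,"delta_pos":[0,0,0],"turn":[0,0,0]}])

```text
time: 4.75
position: [0.4636, -0.2388, 0.0462]
tcp_rot: [0.0, 0.999, -0.046, 0.0]
force: [-1.0, -0.8, 3.1]
gripper_width: 0.174
finger_force: 30.0
```

Call:
step_arm(steps=[{"hand":0,"delta_pos":[0,0,-10],"turn":[0,0,0]},{"hand":0,"delta_pos":[0,0,-25],"turn":[0,0,0]},{"hand":0,"delta_pos":[0,0,-30],"turn":[0,0,0]},{"hand":0,"delta_pos":[0,0,-30],"turn":[0,0,0]},{"hand":0,"delta_pos":[0,0,-25],"turn":[0,0,0]},{"hand":0,"delta_pos":[0,0,0],"turn":[0,0,0]},{"hand":0,"delta_pos":[0,0,0],"turn":[0,0,0]}])

```text
time: 5.62
position: [0.4625, -0.238, 0.1649]
tcp_rot: [-0.001, 0.999, -0.046, -0.001]
force: [-0.1, -0.2, -1.7]
gripper_width: 0.176
finger_force: 30.0
```

Run:
```python
from h import *
o,p,R=tool(); print(p,o["force"],o["finger_force"],o["gripper_width"])
s=snapshot("wrist"); cv2.imwrite("pics/w2.png",s["pixels"])
W,uv=world(s); hsv=cv2.cvtColor(s["pixels"],cv2.COLOR_BGR2HSV)[uv[:,1],uv[:,0]]
d=W-p; near=(np.abs(d@R[:,1])<.03)
k=near&(uv[:,1]>90)&(W[:,2]>.11); L=d[k]@R; print("hook pts tool x range",L[:,0].min(),L[:,0].max(),"y med",np.median(L[:,1]),"z",np.percentile(L[:,2],[2,50,98]))
f=(W[:,2]<.02)&(W[:,2]>.002)&(hsv[:,2]<60)&(abs(W[:,0]-.47)<.09)&(abs(W[:,1]+.238)<.07); axis(W[f],"foot")
s=snapshot("scene");W,uv=world(s)
k=(W[:,2]>.1)&(abs(W[:,1]+.05)<.2)&(W[:,0]>.55)&(W[:,0]<.9); print("tall",W[k].min(0),W[k].max(0),k.sum())
go(.44,.045,.165,5.3)
```

```text
[ 0.46254013 -0.23803688  0.16489096] [-0.07081107 -0.16080295 -1.68686385] 29.999722838401794 0.1760439532794715
hook pts tool x range -0.031956318970761004 0.08567293503926028 y med -0.0008656463831401523 z [-0.1289152  -0.10567385 -0.00109749]
foot 2068 mid [ 475.1 -240.6] len 73.1 wid 77.5 yaw -89.8 z [10.4 11.6 12.9]
tall [ 0.64588845 -0.14460045  0.10082858] [ 0.68795439 -0.09511775  0.20206861] 341
delta mm [ -48.6 -279.7   -0. ] turn [ -0.1   0.2 -10.6] yaw -5.3
```

View pics/w2.png

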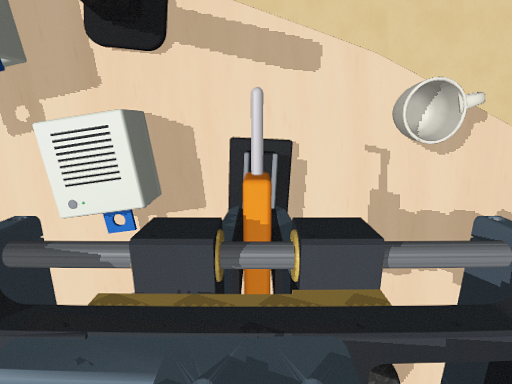

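The hook is held straight: handle at (257,235), rod tip at (257,92). The rest foot shows beneath it. The phone at (125,20) starts at x = 0.646, so it is out of the way.

Call:
step_arm(steps=[{"hand":0,"delta_pos":[-20,-20,0],"turn":[0,0,0]},{"hand":0,"delta_pos":[-28,-40,0],"turn":[0,0,0]},{"hand":0,"delta_pos":[0,-45,0],"turn":[0,0,0]},{"hand":0,"delta_pos":[0,-45,0],"turn":[0,0,0]},{"hand":0,"delta_pos":[0,-45,0],"turn":[0,0,0]},{"hand":0,"delta_pos":[0,-45,0],"turn":[0,0,0]},{"hand":0,"delta_pos":[0,-25,0],"turn":[0,0,0]},{"hand":0,"delta_pos":[0,-15,0],"turn":[0,0,-5.3]},{"hand":0,"delta_pos":[0,0,0],"turn":[0,0,-5.3]},{"hand":0,"delta_pos":[0,0,0],"turn":[0,0,0]},{"hand":0,"delta_pos":[0,0,0],"turn":[0,0,0]}])

```text
time: 7.1
position: [0.4412, 0.0445, 0.1654]
tcp_rot: [0.0, 0.999, 0.045, -0.001]
force: [-0.0, 1.0, -0.6]
gripper_width: 0.175
finger_force: 30.0
```

Run:
```python
from h import *
o,p,R=tool(); print(p,o["force"])
s=snapshot("wrist"); im=s["pixels"]; cv2.imwrite("pics/w3.png",im)
W,uv=world(s); hsv=cv2.cvtColor(im,cv2.COLOR_BGR2HSV)[uv[:,1],uv[:,0]]
k=(W[:,2]>.079)&(W[:,2]<.093)&(W[:,0]>.58)&(W[:,1]>-.06); axis(W[k],"top")
r=cv2.minAreaRect((W[k][:,:2]*1000).astype(np.float32));print(r)
blue=(hsv[:,0]>95)&(hsv[:,0]<130)&(hsv[:,1]>100)&(W[:,0]>.53)&(W[:,1]>-.0)
t=blue&(W[:,2]>.04)&(W[:,2]<.049); axis(W[t],"tab")
r=cv2.minAreaRect((W[t][:,:2]*1000).astype(np.float32));print(r)
# hole: non-blue pixels inside the tab
m=np.zeros(im.shape[:2],np.uint8); m[uv[t][:,1],uv[t][:,0]]=255
m=cv2.morphologyEx(m,cv2.MORPH_CLOSE,np.ones((2,2),np.uint8))
cs,h=cv2.findContours(m,cv2.RETR_CCOMP,cv2.CHAIN_APPROX_NONE)
K=np.array([[s["fx"],0,s["cx"]],[0,s["fy"],s["cy"]],[0,0,1.]]);Rc=cv2.Rodrigues(np.array(s["rvec"],float))[0];tv=np.array(s["tvec"]).ravel()
C=-Rc.T@tv
for c,hh in zip(cs,h[0]):
    if hh[3]>=0 and len(c)>12:
        q=cv2.undistortPoints(c.astype(float).reshape(-1,1,2),K,np.array([s["k1"],0,0,0.]))[:,0]
        D=np.c_[q,np.ones(len(q))]@Rc; X=C+D*((.045-C[2])/D[:,2])[:,None]
        e=cv2.minEnclosingCircle((X[:,:2]*1000).astype(np.float32)); print("hole",np.round(c.mean((0,1))),e,X.mean(0))
print([(np.round(r["at"],3).tolist(),round(r["confidence"],2)) for r in recognise("wrist","tray_hole")[:3]])
```

```text
[0.44118705 0.04450674 0.16541701] [-0.04791876  0.9668902  -0.59994783]
  return _methods._mean(a, axis=axis, dtype=dtype,
  ret = um.true_divide(
h.py:18: RuntimeWarning: Mean of empty slice.
  m=np.median(P,0); c=P.mean(0); w,V=np.linalg.eigh(np.cov((P-c)[:,:2].T)); v=V[:,1]*np.sign(V[0,1]); q=(P-c)[:,:2]@v; l=(P-c)[:,:2]@np.array([-v[1],v[0]])
  avg = a.mean(axis, **keepdims_kw)
h.py:18: RuntimeWarning: Degrees of freedom <= 0 for slice
  m=np.median(P,0); c=P.mean(0); w,V=np.linalg.eigh(np.cov((P-c)[:,:2].T)); v=V[:,1]*np.sign(V[0,1]); q=(P-c)[:,:2]@v; l=(P-c)[:,:2]@np.array([-v[1],v[0]])
  c *= np.true_divide(1, fact)
  c *= np.true_divide(1, fact)
Traceback (most recent call last):
  File "h.py", line 19, in axis
    a,b=np.percentile(q,[1,99]);e,f=np.percentile(l,[2,98]); mid=c[:2]+v*(a+b)/2+np.array([-v[1],v[0]])*(e+f)/2
        ~~~~~~~~~~~~~^^^^^^^^^^
IndexError: index -1 is out of bounds for axis 0 with size 0
```

View pics/w3.png

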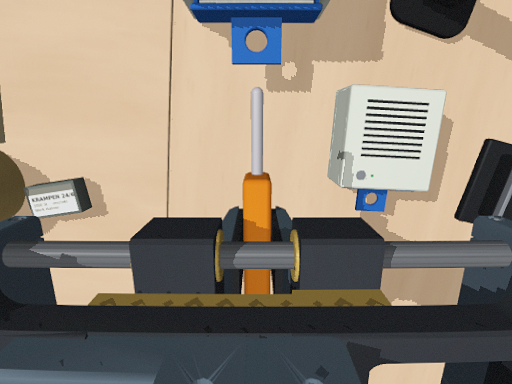

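The big cleaner's tab is straight ahead, with its hole at pixel (256,40) in line with the rod tip at (257,92). The small cleaner, the staple box (57,197) and the tape at the left edge are all clear.

```bash
cat > hole.py <<'E'
from h import *
o,p,R=tool(); print(p,o["force"])
s=snapshot("wrist"); im=s["pixels"]
W,uv=world(s); hsv=cv2.cvtColor(im,cv2.COLOR_BGR2HSV)
K=np.array([[s["fx"],0,s["cx"]],[0,s["fy"],s["cy"]],[0,0,1.]]);Rc=cv2.Rodrigues(np.array(s["rvec"],float))[0];tv=np.array(s["tvec"]).ravel();C=-Rc.T@tv
def plane(c,z):
    q=cv2.undistortPoints(np.asarray(c,float).reshape(-1,1,2),K,np.array([s["k1"],0,0,0.]))[:,0]
    D=np.c_[q,np.ones(len(q))]@Rc; return C+D*((z-C[2])/D[:,2])[:,None]
m=cv2.inRange(hsv,(95,100,30),(130,255,255)); m[:,320:]=0; m[:,:180]=0
cs,h=cv2.findContours(m,cv2.RETR_CCOMP,cv2.CHAIN_APPROX_NONE)
for c,hh in zip(cs,h[0]):
    if hh[3]>=0 and len(c)>20:
        X=plane(c,.045); e=cv2.minEnclosingCircle((X[:,:2]*1000).astype(np.float32)); print("hole px",c.mean((0,1)),"circle mm",np.round(e[0],1),round(e[1],1))
hp=cv2.cvtColor(im,cv2.COLOR_BGR2HSV)[uv[:,1],uv[:,0]]
b=m[uv[:,1],uv[:,0]]>0; print("blue z",np.percentile(W[b][:,2],[2,25,50,75,98]))
t=b&(abs(W[:,2]-.045)<.004); axis(W[t],"tab"); axis(W[b&(W[:,2]>.052)],"panel")
t=p+R@np.array([.083,0,.0287]); print("tip est",t)
E
python3 hole.py
```

```text
[0.44126713 0.04444765 0.16554905] [ 1.05341682 -0.10698759 -0.63848932]
hole px [255.921875  40.921875] circle mm [582.4  59.2] 10.8
blue z [0.03334435 0.04455244 0.0457698  0.06153482 0.06493308]
tab 2149 mid [582.9  59.3] len 97.0 wid 38.9 yaw -85.2 z [43.3 44.9 46.5]
panel 1602 mid [604.   61.5] len 107.1 wid 8.8 yaw -86.6 z [53.6 63.  64.9]
tip est [0.52389951 0.05197137 0.13677451]
```

Call:
step_arm(steps=[{"hand":0,"delta_pos":[15,-2,0],"turn":[0,0,0]},{"hand":0,"delta_pos":[24,0,10],"turn":[0,0,0]},{"hand":0,"delta_pos":[15,0,25],"turn":[0,0,0]},{"hand":0,"delta_pos":[5,0,25],"turn":[0,0,0]},{"hand":0,"delta_pos":[0,0,15],"turn":[0,0,0]},{"hand":0,"delta_pos":[0,0,0],"turn":[0,0,0]},{"hand":0,"delta_pos":[0,0,0],"turn":[0,0,0]}])

```text
time: 8.07
position: [0.5007, 0.0522, 0.0917]
tcp_rot: [0.0, 0.999, 0.046, 0.001]
force: [-0.7, -0.8, -1.5]
gripper_width: 0.173
finger_force: 30.0
```

```bash
sed -i 's/^s=snapshot("wrist"); im=s\["pixels"\]/&; import sys; cv2.imwrite("pics\/"+(sys.argv+["tmp"])[1]+".png",im)/' h.py hole.py; python3 hole.py w4
```

```text
[0.50074005 0.05215867 0.09172509] [-0.71896065 -0.75991462 -1.53509032]
blue z [0.03259431 0.04459201 0.04547154 0.06245939 0.06484277]
tab 2950 mid [584.3  68.1] len 76.6 wid 40.8 yaw 88.8 z [43.6 44.9 46.3]
panel 1803 mid [574.   66.6] len 89.8 wid 69.2 yaw -87.6 z [55.  63.3 64.9]
tip est [0.58343631 0.0598031  0.06316669]
```

View pics/w4.png

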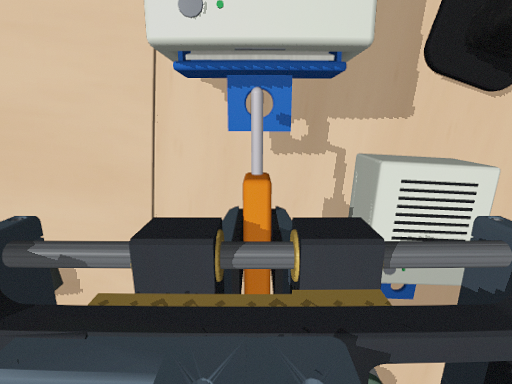

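The rod now points into the tab's hole, at pixel (259,102) with the rod at column 257. I'll descend.

Call:
step_arm(steps=[{"hand":0,"delta_pos":[0,0,8],"turn":[0,0,0]},{"hand":0,"delta_pos":[0,0,6],"turn":[0,0,0]},{"hand":0,"delta_pos":[0,0,4],"turn":[0,0,0]},{"hand":0,"delta_pos":[0,0,3],"turn":[0,0,0]},{"hand":0,"delta_pos":[0,0,0],"turn":[0,0,0]}])

```text
time: 8.75
position: [0.4999, 0.0521, 0.0696]
tcp_rot: [0.0, 0.999, 0.046, -0.0]
force: [-0.2, -0.1, -1.0]
gripper_width: 0.172
finger_force: 30.0
```

Call:
step_arm(steps=[{"hand":0,"delta_pos":[0,0,4],"turn":[0,0,0]},{"hand":0,"delta_pos":[0,0,0],"turn":[0,0,0]}])

```text
time: 9.0
position: [0.4998, 0.0521, 0.0657]
tcp_rot: [0.0, 0.999, 0.046, -0.0]
force: [-0.3, -0.1, -0.7]
gripper_width: 0.171
finger_force: 30.0
```

Call:
step_arm(steps=[{"hand":0,"delta_pos":[0,0,4],"turn":[0,0,0]},{"hand":0,"delta_pos":[0,0,4],"turn":[0,0,0]},{"hand":0,"delta_pos":[0,0,0],"turn":[0,0,0]},{"hand":0,"delta_pos":[0,0,0],"turn":[0,0,0]}])

```text
time: 9.5
position: [0.5001, 0.0521, 0.0579]
tcp_rot: [0.0, 0.999, 0.046, 0.0]
force: [0.7, -0.1, -1.5]
gripper_width: 0.171
finger_force: 30.0
```

Call:
step_arm(steps=[{"hand":0,"delta_pos":[-2,0,0],"turn":[0,0,0]},{"hand":0,"delta_pos":[-2,0,0],"turn":[0,0,0]},{"hand":0,"delta_pos":[-2,0,0],"turn":[0,0,0]},{"hand":0,"delta_pos":[-2,0,0],"turn":[0,0,0]},{"hand":0,"delta_pos":[-2,0,0],"turn":[0,0,0]},{"hand":0,"delta_pos":[-2,0,0],"turn":[0,0,0]},{"hand":0,"delta_pos":[-2,0,0],"turn":[0,0,0]},{"hand":0,"delta_pos":[-2,0,0],"turn":[0,0,0]},{"hand":0,"delta_pos":[-2,0,0],"turn":[0,0,0]},{"hand":0,"delta_pos":[-2,0,0],"turn":[0,0,0]}])

```text
time: 10.75
position: [0.4801, 0.0503, 0.058]
tcp_rot: [0.0, 0.999, 0.046, 0.0]
force: [1.8, -0.5, -2.3]
gripper_width: 0.171
finger_force: 30.0
```

Run:
```python
from h import *
o,p,R=tool(); print(p,o["force"],o["torque"],R[:,2])
s=snapshot("wrist"); cv2.imwrite("pics/w5.png",s["pixels"][:240,100:420])
```

```text
[0.48014439 0.05026195 0.05801249] [ 1.81142137 -0.51252632 -2.2924699 ] [ 0.10078083 -0.42168421  0.03420769] [ 3.33259924e-04 -6.17506407e-05 -9.99999943e-01]
```

View pics/w5.png

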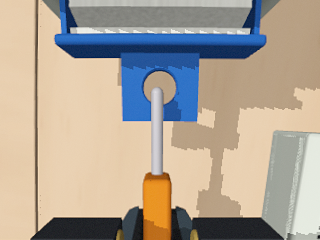

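The tray is following: the filter shows at (160,20) and the rod end sits in the hole at (157,92).

Call:
step_arm(steps=[{"hand":0,"delta_pos":[-1.5,0,0],"turn":[0,0,0]},{"hand":0,"delta_pos":[-1.5,0,0],"turn":[0,0,0]},{"hand":0,"delta_pos":[-1.5,0,0],"turn":[0,0,0]},{"hand":0,"delta_pos":[-1.5,0,0],"turn":[0,0,0]},{"hand":0,"delta_pos":[-1,0,0],"turn":[0,0,0]},{"hand":0,"delta_pos":[0,0,0],"turn":[0,0,0]}])

```text
time: 11.55
position: [0.473, 0.0496, 0.0579]
tcp_rot: [0.0, 0.999, 0.046, -0.0]
force: [1.8, 0.1, -0.2]
gripper_width: 0.174
finger_force: 30.0
```

Call:
step_arm(steps=[{"hand":0,"delta_pos":[-1,0,0],"turn":[0,0,0]},{"hand":0,"delta_pos":[-1,0,0],"turn":[0,0,0]},{"hand":0,"delta_pos":[0,0,0],"turn":[0,0,0]}])

```text
time: 11.92
position: [0.4711, 0.0494, 0.0579]
tcp_rot: [0.0, 0.999, 0.046, -0.0]
force: [1.6, -0.1, -1.2]
gripper_width: 0.174
finger_force: 30.0
```

Call:
step_arm(steps=[{"hand":0,"delta_pos":[-1,0,0],"turn":[0,0,0]},{"hand":0,"delta_pos":[-1,0,0],"turn":[0,0,0]},{"hand":0,"delta_pos":[0,0,0],"turn":[0,0,0]}])

```text
time: 12.3
position: [0.469, 0.0492, 0.0579]
tcp_rot: [0.0, 0.999, 0.046, -0.0]
force: [2.1, -0.5, -1.6]
gripper_width: 0.174
finger_force: 30.0
```

Call:
step_arm(steps=[{"hand":0,"delta_pos":[-1,0,0],"turn":[0,0,0]},{"hand":0,"delta_pos":[-1,0,0],"turn":[0,0,0]},{"hand":0,"delta_pos":[0,0,0],"turn":[0,0,0]}])

```text
time: 12.68
position: [0.467, 0.049, 0.0579]
tcp_rot: [0.0, 0.999, 0.046, -0.0]
force: [1.0, -0.0, -1.8]
gripper_width: 0.176
finger_force: 30.0
```

Call:
step_arm(steps=[{"hand":0,"delta_pos":[-1,0,0],"turn":[0,0,0]},{"hand":0,"delta_pos":[-1,0,0],"turn":[0,0,0]},{"hand":0,"delta_pos":[0,0,0],"turn":[0,0,0]}])

```text
time: 13.05
position: [0.465, 0.0489, 0.0579]
tcp_rot: [0.0, 0.999, 0.046, -0.0]
force: [1.4, 0.7, -1.5]
gripper_width: 0.175
finger_force: 30.0
```

Call:
step_arm(steps=[{"hand":0,"delta_pos":[-1.2,0,0],"turn":[0,0,0]},{"hand":0,"delta_pos":[-1.2,0,0],"turn":[0,0,0]},{"hand":0,"delta_pos":[0,0,0],"turn":[0,0,0]}])

```text
time: 13.42
position: [0.4626, 0.0486, 0.0579]
tcp_rot: [0.0, 0.999, 0.046, -0.0]
force: [1.6, 0.6, -1.4]
gripper_width: 0.174
finger_force: 30.0
```

Call:
step_arm(steps=[{"hand":0,"delta_pos":[-1.2,0,0],"turn":[0,0,0]},{"hand":0,"delta_pos":[-1.2,0,0],"turn":[0,0,0]},{"hand":0,"delta_pos":[0,0,0],"turn":[0,0,0]}])

```text
time: 13.8
position: [0.4606, 0.0485, 0.058]
tcp_rot: [0.0, 0.999, 0.046, 0.0]
force: [3.0, 0.8, -0.8]
gripper_width: 0.176
finger_force: 30.0
```

Call:
step_arm(steps=[{"hand":0,"delta_pos":[-0.5,0,0],"turn":[0,0,0]},{"hand":0,"delta_pos":[-0.5,0,0],"turn":[0,0,0]},{"hand":0,"delta_pos":[0,0,0],"turn":[0,0,0]}])

```text
time: 14.18
position: [0.4604, 0.0484, 0.058]
tcp_rot: [-0.0, 0.999, 0.046, 0.001]
force: [4.8, 0.6, -3.9]
gripper_width: 0.172
finger_force: 30.0
```

Call:
step_arm(steps=[{"hand":0,"delta_pos":[-0.5,0,0],"turn":[0,0,0]},{"hand":0,"delta_pos":[-0.5,0,0],"turn":[0,0,0]},{"hand":0,"delta_pos":[0,0,0],"turn":[0,0,0]}])

```text
time: 14.55
position: [0.4603, 0.0484, 0.0581]
tcp_rot: [-0.0, 0.999, 0.046, 0.002]
force: [7.9, 1.1, -5.0]
gripper_width: 0.173
finger_force: 30.0
```

Call:
step_arm(steps=[{"hand":0,"delta_pos":[-0.4,0,0],"turn":[0,0,0]},{"hand":0,"delta_pos":[-0.4,0,0],"turn":[0,0,0]},{"hand":0,"delta_pos":[0,0,0],"turn":[0,0,0]}])

```text
time: 14.92
position: [0.4602, 0.0484, 0.0581]
tcp_rot: [-0.0, 0.999, 0.046, 0.003]
force: [8.3, 0.7, -6.1]
gripper_width: 0.173
finger_force: 30.0
```

Run:
```python
from h import *
s=snapshot("wrist"); 
o,p,R=tool(); print(p,o["force"],o["torque"],R[:,2])
a=s["pixels"][:300,60:460]; b=snapshot("side"); b=cv2.resize(b["pixels"][100:270,150:350],(353,300))
cv2.imwrite("pics/w6.png",np.hstack([a,b]))
```

```text
[0.46022336 0.04839547 0.05809609] [ 7.94231152  1.11114827 -7.28851173] [ 0.29416529 -1.33395624  0.04259673] [ 5.25831761e-03  3.89704497e-04 -9.99986099e-01]
```

View pics/w6.png

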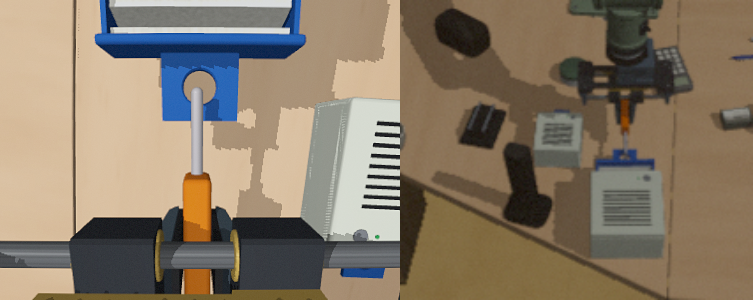

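The wrist view shows the rod end in the hole at (197,92) with the tray well out, and the side view shows the gripper clear of the small cleaner. The pull is rising against a held position, so this is the stop. I'll raise it a little more.

Call:
step_arm(steps=[{"hand":0,"delta_pos":[-0.5,0,0],"turn":[0,0,0]},{"hand":0,"delta_pos":[0,0,0],"turn":[0,0,0]},{"hand":0,"delta_pos":[0,0,0],"turn":[0,0,0]}])

```text
time: 15.4
position: [0.4602, 0.0484, 0.0581]
tcp_rot: [-0.0, 0.999, 0.046, 0.003]
force: [9.6, 2.3, -7.7]
gripper_width: 0.174
finger_force: 30.0
```

Run:
```python
from h import *
s=snapshot("scene"); cv2.imwrite("pics/s7.png",s["pixels"])
W,uv=world(s)
for u,v in [(313,210),(310,240),(300,270),(285,340)]:
    k=(uv[:,0]==u)&(uv[:,1]==v); print(u,v,W[k].round(3))
o,p,R=tool(); print(p,o["force"],o["torque"],o["joint_pos"],o["tau"])
```

```text
313 210 [[0.562 0.605 0.574]]
310 240 [[0.58  0.656 0.572]]
300 270 [[0.605 0.7   0.573]]
285 340 [[0.643 0.784 0.573]]
[0.46018175 0.04840737 0.05811108] [ 9.0612971   0.78715883 -8.25832724] [ 0.31203225 -1.48738102  0.03798048] [ 7.99520871e-02  3.10097417e-01  2.03684732e+00 -2.39297122e-06
  7.88497393e-01  1.55846713e+00] [-2.45958371e-01 -3.75836921e+01 -1.31687924e+01 -1.12576350e-01
  2.78797857e+00  3.75259691e-02]
```

View pics/s7.png

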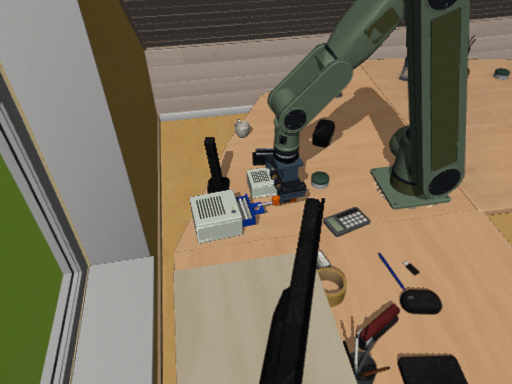

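Nothing is touching the arm or gripper. The vertical force is friction of the rod in the hole. One last small increase, held for half a second.

Call:
step_arm(steps=[{"hand":0,"delta_pos":[-0.4,0,0],"turn":[0,0,0]},{"hand":0,"delta_pos":[0,0,0],"turn":[0,0,0]},{"hand":0,"delta_pos":[0,0,0],"turn":[0,0,0]},{"hand":0,"delta_pos":[0,0,0],"turn":[0,0,0]},{"hand":0,"delta_pos":[0,0,0],"turn":[0,0,0]}])

```text
time: 16.08
position: [0.4601, 0.0484, 0.0581]
tcp_rot: [-0.0, 0.999, 0.046, 0.003]
force: [9.3, 1.7, -9.0]
gripper_width: 0.175
finger_force: 30.0
```

Call:
step_arm(steps=[{"hand":0,"delta_pos":[1,0,0],"turn":[0,0,0]},{"hand":0,"delta_pos":[1,0,0],"turn":[0,0,0]},{"hand":0,"delta_pos":[0,0,0],"turn":[0,0,0]}])

```text
time: 16.45
position: [0.4603, 0.0484, 0.058]
tcp_rot: [-0.0, 0.999, 0.046, 0.001]
force: [6.6, 1.0, -4.4]
gripper_width: 0.176
finger_force: 30.0
```

Call:
step_arm(steps=[{"hand":0,"delta_pos":[1,0,0],"turn":[0,0,0]},{"hand":0,"delta_pos":[1,0,0],"turn":[0,0,0]},{"hand":0,"delta_pos":[0,0,0],"turn":[0,0,0]}])

```text
time: 16.82
position: [0.4605, 0.0484, 0.0579]
tcp_rot: [0.0, 0.999, 0.046, -0.0]
force: [2.3, 0.3, -1.2]
gripper_width: 0.178
finger_force: 30.0
```

Run:
```python
from h import *
for c in ["scene","side"]:
    s=snapshot(c); W,uv=world(s)
    k=(W[:,0]>.33)&(W[:,0]<.6)&(abs(W[:,1]-.03)<.13)&(W[:,2]>.008)&(W[:,2]<.12)
    H={}
    for w in W[k]:
        key=(int(w[0]//.02)*2,int(np.floor(w[1]/.02))*2); H.setdefault(key,[]).append(w[2])
    print(c,{a:(round(min(b)*1000),round(max(b)*1000)) for a,b in sorted(H.items()) if len(b)>2})
import hole
```

```text
scene {(32, -8): (15, 30), (32, 10): (14, 17), (32, 12): (12, 19), (32, 14): (8, 17), (34, 12): (9, 19), (42, 4): (50, 62), (44, 4): (47, 53), (44, 6): (59, 75), (46, -6): (59, 60), (46, -4): (9, 62), (46, 2): (73, 98), (46, 4): (48, 104), (46, 6): (58, 102), (48, -10): (57, 64), (48, -8): (56, 64), (48, -6): (20, 64), (48, -4): (9, 65), (48, 4): (49, 79), (50, -10): (56, 64), (50, -8): (58, 64), (50, -6): (56, 65), (50, -4): (8, 63), (50, 4): (53, 63), (52, -10): (56, 62), (52, -8): (57, 64), (52, -6): (56, 63), (52, -4): (9, 64), (52, 2): (43, 47), (52, 4): (42, 61), (52, 6): (41, 47), (54, -10): (13, 61), (54, -8): (9, 61), (54, -6): (14, 63), (54, -4): (9, 62), (54, 2): (43, 48), (54, 4): (39, 63), (54, 6): (39, 62), (56, 0): (40, 66), (56, 2): (40, 66), (56, 4): (39, 70), (56, 6): (38, 66), (56, 8): (41, 67), (56, 10): (28, 66), (58, 0): (33, 60), (58, 2): (31, 54), (58, 4): (35, 55), (58, 6): (31, 55), (58, 8): (34, 56), (58, 10): (27, 58)}
side {(32, -10): (9, 33), (32, -8): (9, 37), (32, 14): (8, 19), (34, 10): (12, 19), (42, -10): (30, 35), (42, -8): (29, 32), (42, 4): (72, 
[... 519 characters left out ...]
9, 45), (52, 4): (37, 62), (52, 6): (39, 45), (54, -10): (8, 65), (54, -8): (9, 66), (54, -6): (10, 63), (54, -4): (10, 63), (54, 2): (40, 49), (54, 4): (36, 58), (54, 6): (42, 47), (56, 0): (34, 64), (56, 2): (46, 65), (56, 4): (42, 67), (56, 6): (44, 65), (56, 8): (42, 67), (56, 10): (41, 66), (58, 0): (42, 64), (58, 2): (44, 60), (58, 4): (47, 56), (58, 6): (46, 51)}
[0.46046095 0.04841239 0.05794132] [ 2.45178152  0.1154817  -2.76284472]
blue z [0.03710357 0.04459793 0.04535313 0.06143258 0.06465579]
tab 4412 mid [550.8  64.5] len 65.6 wid 40.5 yaw 87.7 z [43.6 44.9 46.2]
panel 2372 mid [570.5  63.2] len 72.3 wid 7.2 yaw -86.5 z [54.1 63.3 64.8]
tip est [0.54309631 0.05605629 0.02920707]
```

No obstacle stands near the gripper, so the resistance is the tray at its stop, about 39 mm out. The loading and unloading forces fit a 5 N/mm buffer with 2 N of drag. I'll centre the tip in the hole and lift out.

Call:
step_arm(steps=[{"hand":0,"delta_pos":[2,0,0],"turn":[0,0,0]},{"hand":0,"delta_pos":[2,0,0],"turn":[0,0,0]},{"hand":0,"delta_pos":[2,0,0],"turn":[0,0,0]},{"hand":0,"delta_pos":[0.5,0,0],"turn":[0,0,0]},{"hand":0,"delta_pos":[0,0,0],"turn":[0,0,0]},{"hand":0,"delta_pos":[0,0,-4],"turn":[0,0,0]},{"hand":0,"delta_pos":[0,0,-4],"turn":[0,0,0]},{"hand":0,"delta_pos":[0,0,0],"turn":[0,0,0]}])

```text
time: 17.98
position: [0.4676, 0.0491, 0.0664]
tcp_rot: [0.0, 0.999, 0.046, 0.001]
force: [-0.6, -0.4, -1.5]
gripper_width: 0.17
finger_force: 30.0
```

Call:
step_arm(steps=[{"hand":0,"delta_pos":[0,0,-10],"turn":[0,0,0]},{"hand":0,"delta_pos":[0,0,-20],"turn":[0,0,0]},{"hand":0,"delta_pos":[0,0,-35],"turn":[0,0,0]},{"hand":0,"delta_pos":[0,0,-35],"turn":[0,0,0]},{"hand":0,"delta_pos":[-15,15,0],"turn":[0,0,0]},{"hand":0,"delta_pos":[-15,40,0],"turn":[0,0,0]},{"hand":0,"delta_pos":[0,45,0],"turn":[0,0,0]},{"hand":0,"delta_pos":[0,45,0],"turn":[0,0,0]},{"hand":0,"delta_pos":[0,45,0],"turn":[0,0,0]},{"hand":0,"delta_pos":[0,45,0],"turn":[0,0,5.3]},{"hand":0,"delta_pos":[0,30,0],"turn":[0,0,5.3]},{"hand":0,"delta_pos":[0,0,0],"turn":[0,0,0]}])

```text
time: 19.48
position: [0.457, -0.2194, 0.1645]
tcp_rot: [-0.0, 0.999, -0.048, -0.001]
force: [0.1, -0.0, -1.7]
gripper_width: 0.176
finger_force: 30.0
```

Run:
```python
from h import *
o,p,R=tool(); print(p,o["force"]); go(.4636,-.2388,.1,-5.3)
s=snapshot("wrist"); cv2.imwrite("pics/w8.png",s["pixels"])
W,uv=world(s); d=W-p
k=(np.abs(d@R[:,1])<.03)&(uv[:,1]<235)&(uv[:,1]>70)&(W[:,2]>.11); L=d[k]@R; print("hook tool x max",L[:,0].max())
r=k&((d@R)[:,0]>.05); L=(d[r]@R); print("rod z fit slope,y slope",np.polyfit(L[:,0],L[:,2],1),np.polyfit(L[:,0],L[:,1],1))
```

```text
[ 0.45704121 -0.21936869  0.16448852] [ 0.09683519 -0.00766929 -1.74208802]
delta mm [ 8.6 18.8 64.5] turn [-0.   0.2 -0.2] yaw -5.5
hook tool x max 0.08793183928360561
rod z fit slope,y slope [-0.00027889 -0.00030226] [-0.00092361 -0.00113509]
```

View pics/w8.png

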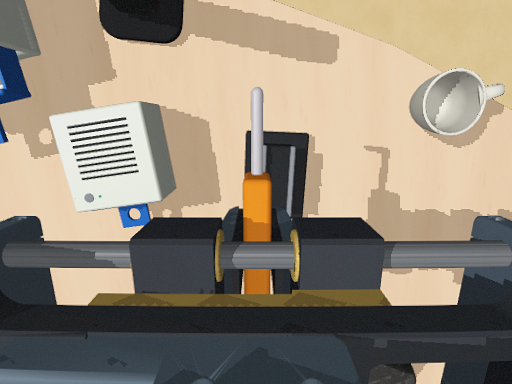

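The hook is still straight in the grip, with its tip at (257,92), and the rest lies just to the right at (277,175). I'll move over it and lower.

Call:
step_arm(steps=[{"hand":0,"delta_pos":[8.6,19,0],"turn":[0,0,0]},{"hand":0,"delta_pos":[0,0,0],"turn":[0,0,0]},{"hand":0,"delta_pos":[0,0,30],"turn":[0,0,0]},{"hand":0,"delta_pos":[0,0,30],"turn":[0,0,0]},{"hand":0,"delta_pos":[0,0,20],"turn":[0,0,0]},{"hand":0,"delta_pos":[0,0,10],"turn":[0,0,0]},{"hand":0,"delta_pos":[0,0,10],"turn":[0,0,0]},{"hand":0,"delta_pos":[0,0,0],"turn":[0,0,0]},{"hand":0,"delta_pos":[0,0,0],"turn":[0,0,0]}])

```text
time: 20.65
position: [0.4663, -0.2377, 0.0666]
tcp_rot: [0.0, 0.999, -0.046, 0.001]
force: [0.8, 0.1, -2.1]
gripper_width: 0.17
finger_force: 30.0
```

Call:
step_arm(steps=[{"hand":0,"delta_pos":[-2,1,6],"turn":[0,0,0]},{"hand":0,"delta_pos":[0,0,6],"turn":[0,0,0]},{"hand":0,"delta_pos":[0,0,4],"turn":[0,0,0]},{"hand":0,"delta_pos":[0,0,2],"turn":[0,0,0]},{"hand":0,"delta_pos":[0,0,1],"turn":[0,0,0]},{"hand":0,"delta_pos":[0,0,0],"turn":[0,0,0]},{"hand":0,"delta_pos":[0,0,0],"turn":[0,0,0]}])

```text
time: 21.52
position: [0.4638, -0.2383, 0.0471]
tcp_rot: [0.0, 0.999, -0.046, 0.0]
force: [-0.5, -0.5, -2.4]
gripper_width: 0.173
finger_force: 30.0
```

Call:
step_arm(steps=[{"hand":0,"delta_pos":[0,0,0.7],"turn":[0,0,0]},{"hand":0,"delta_pos":[0,0,0],"turn":[0,0,0]},{"hand":20,"delta_pos":[0,0,0],"turn":[0,0,0]},{"hand":25,"delta_pos":[0,0,0],"turn":[0,0,0]},{"hand":40,"delta_pos":[0,0,0],"turn":[0,0,0]},{"hand":50,"delta_pos":[0,0,0],"turn":[0,0,0]},{"hand":60,"delta_pos":[0,0,0],"turn":[0,0,0]},{"hand":60,"delta_pos":[0,0,0],"turn":[0,0,0]},{"hand":60,"delta_pos":[0,0,-10],"turn":[0,0,0]},{"hand":60,"delta_pos":[0,0,-40],"turn":[0,0,0]},{"hand":60,"delta_pos":[0,0,-50],"turn":[0,0,0]},{"hand":60,"delta_pos":[0,0,-50],"turn":[0,0,0]}])

```text
time: 23.02
position: [0.4636, -0.2381, 0.1985]
tcp_rot: [0.0, 0.999, -0.046, 0.0]
force: [1.9, -0.2, -0.0]
gripper_width: 0.599
finger_force: 0.0
```

Run:
```python
from h import *
o,p,R=tool(); print(p,o["force"],o["gripper_width"])
s=snapshot("wrist"); cv2.imwrite("pics/w9.png",s["pixels"])
W,uv=world(s); hsv=cv2.cvtColor(s["pixels"],cv2.COLOR_BGR2HSV)[uv[:,1],uv[:,0]]
org=(hsv[:,0]>4)&(hsv[:,0]<20)&(hsv[:,1]>150)&(W[:,2]>.057)&(W[:,2]<.075)&(abs(W[:,1]+.24)<.05); axis(W[org],"handle")
for c in ["scene"]:
    s=snapshot(c); W,uv=world(s); hsv=cv2.cvtColor(s["pixels"],cv2.COLOR_BGR2HSV)[uv[:,1],uv[:,0]]
    b=(hsv[:,0]>95)&(hsv[:,0]<130)&(hsv[:,1]>100)&(W[:,0]>.5)&(W[:,1]>0)&(W[:,1]<.15)&(W[:,2]<.05)&(W[:,2]>.04); print("tab x",np.percentile(W[b][:,0],[1,50,99]))
    for l in ["mug","tape_roll","staple_box"]: print(l,[np.round(r["at"],3).tolist() for r in recognise(c,l)[:1]])
```

```text
[ 0.46358633 -0.23813868  0.19848519] [ 1.91042755 -0.22566598 -0.01461272] 0.599249889988876
handle 1020 mid [ 463.8 -237.2] len 77.4 wid 14.8 yaw -5.5 z [60.8 62.5 63.7]
tab x [0.52867718 0.55134336 0.60276602]
mug [[0.526, -0.406, 0.037]]
tape_roll [[0.391, 0.36, 0.037]]
staple_box [[0.397, 0.285, 0.023]]
```

View pics/w9.png

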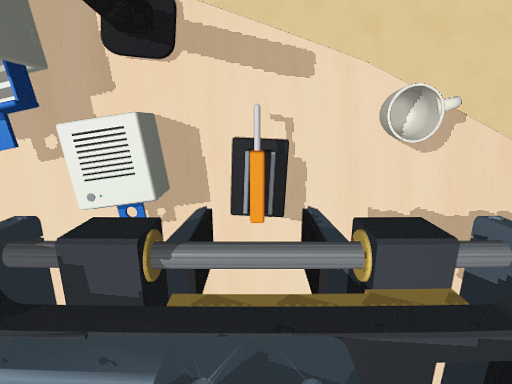

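The hook lies between the ridges with its handle at (257,186) and its tip at (256,108). It is within about 1 mm of where it started. The tray stands out and the bystanders have not moved, so I'm handing in.

```bash
python3 -c "from bench import close_job; print(close_job())"
```

```text
the job is handed in; nothing more can be done
None
```

The tray is pulled out about 39 mm and was held against its stop at roughly 12 N, the hook is back in its rest within about 1 mm of where it was, the mug, tape roll and staple box have not moved, and the job is handed in (no verdict was shown).

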